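# Isolate and uncouple the piston shuttle

## Robot

A 6-joint arm with a two-finger parallel gripper is mounted at the origin on the work surface. World frame = base frame: x ahead of the robot, y to its left, z up, the work surface at z = 0. Lengths are in mm, angles in rad, forces in N, time in s.
With the tool pointing down it reaches from about 225 to 725 mm from the base axis. Payload 3.1 kg.
Tool frame: the origin (TCP) lies at the very end of the fingers, on their centre line; the grasp point (between the pads) lies arm.grip_point_offset behind it (arm.grip_point_offset is the distance from the TCP to the grasp point, in mm); z points along the fingers, y is the direction in which the jaws open and shut (so a half turn about z gives the same grasp; the last joint's range is limited). The gripper opens to 85 mm and grips with 20 to 120 N. Pads are 22 mm wide; open, the fingers measure 114 mm over their backs; the gripper's body (76 mm by 85 mm) begins 54 mm behind the grasp point. The pads swing forward as they close: fully open they stand 13 mm farther back than shut.
Start: joints at [-1.317, 0.048, 0.099, 1.622, 0, 1.443], TCP at [195.595, -487.196, 231.312] pointing down, gripper open.
Joint ranges: [-2.91, 2.91], [-0.99, 1.94], [-1.21, 1.42], [-2.12, 2.29], [-1.49, 1.47], [-3.14, 3.14]. Speed limits (rad/s): [2.79, 2.79, 3.14, 3.14, 3.14, 3.14].

## Interface

Orientations are given as [roll, pitch, yaw] about the fixed x, y, z axes, in that order (R = Rz(yaw) Ry(pitch) Rx(roll)).
In Python, from plant import read_state, vision, sign_off, arm gives the robot as it stands.
- The arm moves only by the tool move_arm, never from a script. Its arguments are lists of equal length, an entry for each row: "linear": the shift along the world's x, y, z in mm, a list of three; "angular": the turn, a rotation vector about the world's x, y, z in degrees, a list of three; "jaw": the finger opening in mm, from 0 to 85.4. In form: {"linear": [[x, y, z], ...], "angular": [[wx, wy, wz], ...], "jaw": [jaw, ...]}. A call has exactly 5 rows; each row shifts and turns the commanded pose from where the row before left it; what a row does not reach is not made up. A row lasts 1/10 s, in which the tool goes at most 50 mm and 8.59 degrees, less where a joint would pass 70% of its speed; a pose out of reach is approached as far as the arm can. A call with a gripper value outside its range is refused whole. The fingers move at their own pace and stop on an object; the grip force is fixed at half the most. Time passes only in rows, so rows that do not move let the fingers close, or fill a call up. It gives the time, the measured TCP pose, the force and the opening at its end, in the units of the state.
- read_state(): the state, without advancing time (a new reading comes with each control period).
- vision.camera(name): name is "side" or "top" or "wrist"; returns (picture, depth): 420x560x3 uint8, red, green, blue; 420x560 float32, mm along the optical axis (not along the pixel's ray), 0 where there is no reading.
- vision.camera_info(name): a dict with "fx", "fy", "cx", "cy" (pixels), "rvec" (rotation vector, rad) and "tvec" (3), from world to camera coordinates, as OpenCV has them. Camera axes: x right, y down, z forward; pixel columns grow to the right and rows downward; lengths in mm; the calibration is good to about 2 mm. A picture is of the moment at which its call begins: read the wrist's pose just before it. camera_info takes no time and is no camera call; for the wrist camera it gives the pose at the moment of the call.
- sign_off(): hands the job in, once; it reports no verdict.
The state is a dict: "time_s": time; "qpos": joint angles; "joint_vel": joint speeds; "joint_efforts": joint torques, N m; "position": TCP position; "tool_rot": TCP orientation; "contact_force": force on the tool from outside, world axes, zero at the start; "moment": the same for the moment, N m; "grip_width": finger opening in mm.
Only numpy, scipy, OpenCV 4.12 (cv2) and the standard library are available. Lean on these libraries where they do the work, as an engineer would, in place of code of your own. Each camera call takes 0.05 s, during which the arm holds its last target.

## Task

First switch off the shuttle drive: throw the black isolator handle over from the green end to the red end. Then uncouple the piston carriage: pull the red latch sideways against its spring, away from the tongue, lift the blue tongue off the ball until its nose is about 8 cm higher than it was, and finish holding it there, still in the gripper and at rest. Leave the two pistons that stand on the table beside it where they are.

Things in the scene. Friction and masses are not known exactly. Their poses are not given: they have to be found in the camera images.
- hitch: Fixed unit: dark base plate with rails (x -80 to 440 mm, 150 mm wide), ball mount near the robot, green carriage at the far end (x 220 to 420, 220 mm wide, top 55 mm up). Origin on the table straight below the ball; +x runs along the tongue from ball to carriage (roughly away from the robot), +y sideways (roughly to the robot's left). Turned up to about 15 degrees.
- ball_mount: Yellow block with a steel hitch ball on a 13 mm neck, fixed to the plate; ball 28 mm across, flat collar underside 62 mm above the table. Origin and axes of hitch.
- ball_top (a point): Top of the hitch ball, 82 mm above the table, on the ball's axis.
- tongue (a joint): Hinge angle of the blue tongue (rad): 0 = down over the ball, grows as the nose is lifted, stop at 0.9. It falls when let go. With the latch home its bolt sits under the ball's collar and the nose comes up only a few mm (about 0.01 to 0.03 rad). A lift of about 4 N at the latch grip raises it.
- tongue_hinge (a point): Hinge axis of the tongue, at the carriage: 205 mm from the ball axis along hitch +x, 85 mm above the table; the axis lies along hitch y.
- coupler: The blue tongue, about 0.5 kg: bar 24 mm wide, 22 mm high, from the hinge to the head over the ball; head 60 mm long (x), 52 mm wide (y), its flat top 103 mm above the table at rest. It turns about the tongue hinge and carries the latch. At rest its origin and axes are those of hitch (origin on the table below the ball).
- tongue_nose (a point): Top front edge of the coupler head, 30 mm before the ball axis, 103 mm above the table at rest; 235 mm from the hinge.
- latch (a joint): Slide of the red latch across the tongue, along coupler +y (m): 0 = home (bolt under the ball's collar), stop at 0.016 fully pulled. A spring pulls it home: 4 N at 0, 8 N at the stop. The tongue is free above 0.007; the latch springs back when let go.
- latch_grip (a point): On the red latch's upright grip, a block 18 mm (x, along the tongue) x 14 mm (y) x 40 mm tall; at rest foot 107, top 147, this point on its centre line 130 mm above the table, 36 mm to +y of the ball axis. Axes of coupler. It rides with latch and tongue: this one grip can pull and lift both, and pads closing along y let it pivot as the tongue tilts.
- isolator: Grey isolator box of the shuttle drive, fixed: 120 mm (x) x 90 mm (y) x 66 mm high, brackets on top to 84 mm; green mark on the -x end of its top (facing roughly to the robot), red mark on the +x end. Origin at the centre of its underside. Stands left or right of the hitch, turned up to about 20 degrees.
- isolator_handle (a joint): Angle of the black handle (rad): 0 = ON, leaning 40 degrees to the green end; 1.4 = OFF, leaning 40 degrees to the red end. Hinge along isolator y, 74 mm above the table at the box centre. Over-centre: beyond upright (0.7) it drops to that side's stop by itself. About 1 N at the tip moves it.
- handle_tip (a point): Outer end of the black isolator handle, 82 mm from its hinge; the paddle is 40 mm wide (along isolator y), 11 mm thick and 42 mm long. In ON it is about 53 mm to isolator -x and 137 mm above the table. Axes turn with the handle.
- gauge_stand: Dial gauge stand, fixed: base 120 x 90 x 25 mm, column and dial up to 200 mm high; origin at the centre of its underside. On the other side of the hitch from the isolator. Bystander.
- piston_c: aluminium engine piston with black skirt patches, upright cylinder 90 mm across and 80 mm high, 0.8 kg, loose; origin at the centre of its underside. Bystander: leave it alone. On the table, left of the hitch.
- piston_d: aluminium engine piston with black skirt patches, upright cylinder 90 mm across and 80 mm high, 0.8 kg, loose; origin at the centre of its underside. Bystander: leave it alone. On the table, right of the hitch.
Not all that is in view belongs to the job. What is shaped like the isolator but orange or pink is not meant.

How it is judged:
By the outcome, as a careful person would: the job done as asked, in the order asked, and still so for the second after the job is handed in, while the arm keeps its last pose, push and grip.
It also fails if it takes over 51 s, if anything falls off the work surface, if the arm or the gripper's body presses on something with over 40 N, if the wrist force passes 120 N, or if a joint passes its speed limit or range.

## Working session

There is one attempt and no reset: what is moved stays moved. The work goes in short steps, Python scripts to look and compute and a tool call to move; the robot and the scene stay as the last step left them, time stands still between calls to the robot, and variables do not carry over. Pictures are saved under pics/ and viewed, and the job is handed in when it is done.

Besides the shell and the picture viewer there is one more tool, called after "Request:" as name(argument=value, ...), one argument or row to a line, values as JSON. move_arm: Moves the arm, as the interface text tells. Its arguments: {"type":"object","properties":{"linear":{"type":"array"},"angular":{"type":"array"},"jaw":{"type":"array"}},"required":["linear","angular","jaw"]}

```bash
ls; mkdir -p pics; python3 - <<'E'
from plant import read_state, vision, arm
import cv2
print(read_state()); print(arm.grip_point_offset)
import numpy as np
for n in ["side","top","wrist"]:
    i=vision.camera_info(n); print(n,i)
    p,d=vision.camera(n); cv2.imwrite(f"pics/{n}0.png",p[:,:,::-1]); np.savez(f"{n}0.npz",p=p,d=d,**{k:np.array(v) for k,v in i.items()})
E
```

```text
pics
{'time_s': 0.0, 'qpos': array([-1.31682795e+00,  4.86896092e-02,  9.75732599e-02,  1.62200701e+00,
        3.14508271e-05,  1.44300365e+00]), 'joint_vel': array([ 1.23479544e-03,  9.37442910e-04,  1.59418551e-03,  1.33447577e-03,
       -5.63630292e-05, -1.63270196e-03]), 'joint_efforts': array([ 1.20276534e-03, -3.38782990e+01,  3.20015037e+01,  2.02416221e-02,
       -8.03055900e-05,  2.84335819e-06]), 'position': array([ 195.43539506, -486.59881067,  230.13665228]), 'tool_rot': array([-3.13928861e+00, -3.27762834e-04,  3.81760641e-01]), 'contact_force': array([ 0.28127759, -0.76465958, -0.2018587 ]), 'moment': array([ 0.00528873, -0.03710254, -0.00508042]), 'grip_width': 85.67682182034446}
18.700000000000003
side {'fx': 462.5909398033672, 'fy': 462.5909398033672, 'cx': 276.0161552000104, 'cy': 209.3152556069664, 'rvec': array([ 0.73148136, -2.68984977,  0.9592772 ]), 'tvec': array([ 494.26394096,  335.0631264 , 1050.44090898])}
top {'fx': 494.29388005645467, 'fy': 494.29388005645467, 'cx': 281.38940324273295, 'cy': 214.89028776526143, 'rvec': array([ 2.17629758, -2.20602285,  0.11952643]), 'tvec': array([ -67.67150348,  584.46584659, 1404.93318013])}
wrist {'fx': 308.89481056132456, 'fy': 308.89481056132456, 'cx': 281.7051568020313, 'cy': 212.04396057500867, 'rvec': array([-2.38052959,  1.6082813 ,  0.25506893]), 'tvec': array([-524.35331616,  -39.12834984,  381.30608535])}
```

View pics/top0.png

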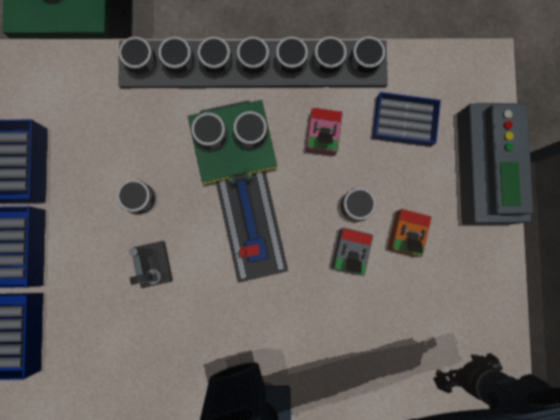

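View pics/side0.png

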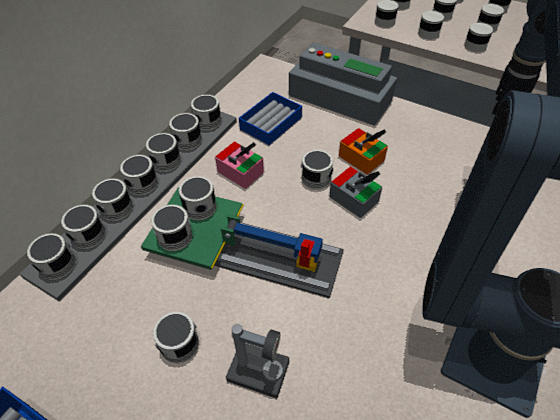

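View pics/wrist0.png

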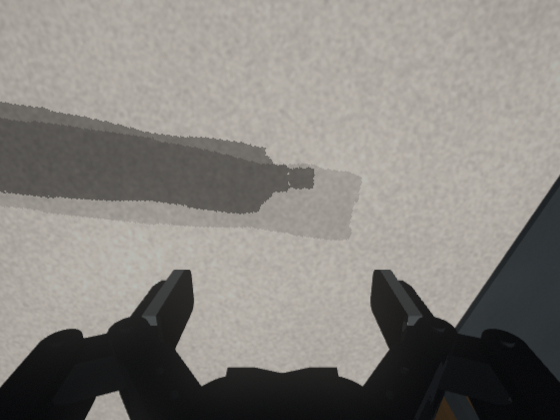

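The top view shows three isolator shapes: grey (353,250), orange (411,232) and pink (324,130). I choose the grey one. The hitch head with its red latch is at (250,250), and the pistons beside it are at (135,197) and (358,204).

```bash
cat > h.py <<'E'
import numpy as np, cv2
from scipy.spatial.transform import Rotation as Ro
def load(f):
    z=np.load(f); return {k:z[k] for k in z.files}
def cam(i):
    R,_=cv2.Rodrigues(np.array(i['rvec'],float)); t=np.array(i['tvec'],float); return R,t
def onplane(i,uv,z):
    R,t=cam(i); c=-R.T@t
    uv=np.atleast_2d(uv).astype(float)
    d=np.c_[(uv[:,0]-i['cx'])/i['fx'],(uv[:,1]-i['cy'])/i['fy'],np.ones(len(uv))]@R
    s=(z-c[2])/d[:,2]; return c+d*s[:,None]
def bydepth(i):
    d=i['d']; v,u=np.indices(d.shape); R,t=cam(i)
    P=np.stack([(u-i['cx'])/i['fx']*d,(v-i['cy'])/i['fy']*d,d],-1)
    return (P-t)@R
def proj(i,P):
    R,t=cam(i); q=np.atleast_2d(P)@R.T+t
    return np.c_[q[:,0]/q[:,2]*i['fx']+i['cx'],q[:,1]/q[:,2]*i['fy']+i['cy']]
def hue(i): return cv2.cvtColor(i['p'],cv2.COLOR_RGB2HSV)
def ray2(i,uv,j,uv2):
    def r(i,uv):
        R,t=cam(i); return -R.T@t, R.T@np.array([(uv[0]-i['cx'])/i['fx'],(uv[1]-i['cy'])/i['fy'],1])
    a,d=r(i,uv); b,e=r(j,uv2)
    s=np.linalg.lstsq(np.c_[d,-e],b-a,rcond=None)[0]
    return (a+s[0]*d+b+s[1]*e)/2, np.linalg.norm(a+s[0]*d-b-s[1]*e)
E
python3 - <<'E'
from h import *
i=load('top0.npz'); h=hue(i); P=bydepth(i)
H,S,V=[h[...,k].astype(int) for k in range(3)]
red=((H<8)|(H>172))&(S>140); green=(H>45)&(H<85)&(S>90); blue=(H>100)&(H<125)&(S>120)
def box(m,u0,u1,v0,v1):
    k=np.zeros_like(m); k[v0:v1,u0:u1]=m[v0:v1,u0:u1]; return k
for n,m in dict(isored=box(red,330,378,225,280),isogreen=box(green,330,378,225,280),latch=box(red,230,275,235,262),blue=box(blue,225,275,175,270)).items():
    v,u=np.nonzero(m); p=P[m]; p=p[i['d'][m]>0]
    print(n,len(u),u.min(),u.max(),v.min(),v.max(),u.mean(),v.mean(),np.median(p,0).round(),p.min(0).round(),p.max(0).round())
    r=cv2.minAreaRect(np.c_[u,v].astype(np.float32)); c=cv2.boxPoints(r)
    z=dict(isored=66,isogreen=66,latch=130,blue=103)[n]
    print(onplane(i,c,z).round(1).tolist(), onplane(i,[u.mean(),v.mean()],z))
# piston etc
for uv in [(135,197),(358,204),(208,129),(250,126)]:
    print(uv,P[uv[1],uv[0]].round(), onplane(i,uv,80).round())
a=cv2.resize(i['p'][160:290,200:440,::-1],None,fx=3.3,fy=3.3,interpolation=cv2.INTER_CUBIC); cv2.imwrite('pics/topcrop.png',a)
j=load('side0.npz'); a=cv2.resize(j['p'][120:300,210:410,::-1],None,fx=3.3,fy=3.3,interpolation=cv2.INTER_CUBIC); cv2.imwrite('pics/sidecrop.png',a)
E
```

```text
isored 283 342 371 229 244 356.36395759717317 236.5123674911661 [ 516. -284.   67.] [ 495. -326.   59.] [ 538. -243.   75.]
[[513.0, -241.3, 66.0], [539.4, -248.0, 66.0], [519.9, -327.8, 66.0], [493.5, -320.9, 66.0]] [[ 516.47992776 -284.4288879    66.        ]]
isogreen 128 335 364 258 273 346.078125 264.890625 [ 438. -239.   67.] [ 414. -304.   60.] [ 457. -222.  136.]
[[431.3, -219.9, 66.0], [458.8, -227.2, 66.0], [438.3, -307.6, 66.0], [410.9, -300.1, 66.0]] [[ 437.55863936 -253.38509383   66.        ]]
latch 167 240 258 245 256 249.20359281437126 250.63473053892216 [480.  16. 107.] [466.  -9.  13.] [496.  38. 150.]
[[487.9, 40.7, 130.0], [496.9, -7.4, 130.0], [471.8, -12.1, 130.0], [462.9, 35.9, 130.0]] [[480.44885292  14.21873079 130.        ]]
blue 696 237 266 180 260 250.36637931034483 221.45689655172413 [559.  15.  98.] [455. -30.  13.] [677.  53. 108.]
[[669.5, 56.4, 103.0], [678.7, 8.3, 103.0], [461.2, -32.6, 103.0], [452.4, 14.9, 103.0]] [[560.11073135  11.38384301 103.        ]]
(135, 197) [634. 330.  81.] [[634. 331.  80.]]
(358, 204) [ 607. -288.   83.] [[ 607. -289.   80.]]
(208, 129) [808. 121. 140.] [[824. 129.  80.]]
(250, 126) [817.   9. 134.] [[832.  11.  80.]]
```

View pics/topcrop.png

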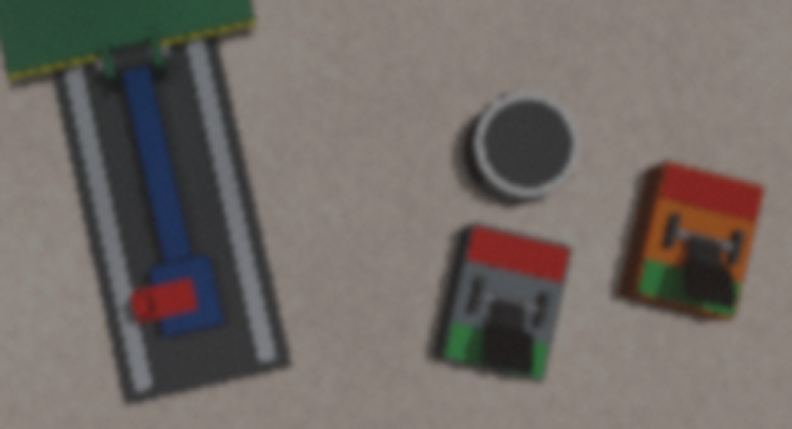

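View pics/sidecrop.png

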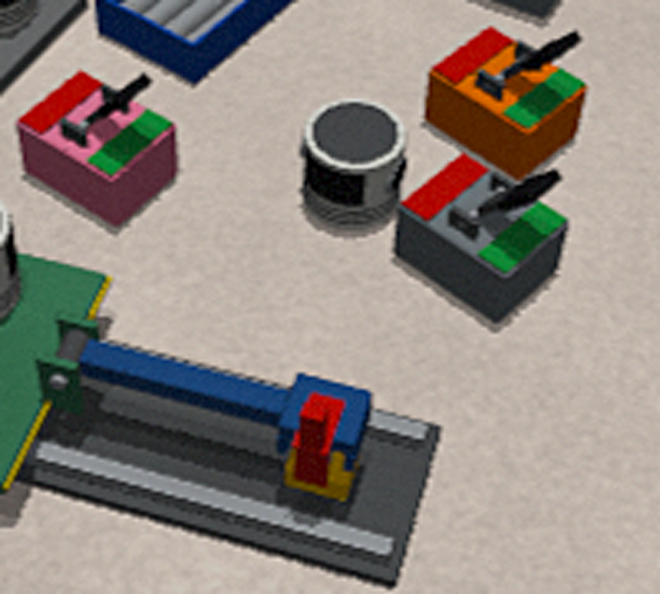

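Close crop: only the grey box has a grey body. Its red mark is on the far end, and its handle leans over the green end near the robot. Isolator centre is about (475,-274) with yaw about -14°. The hitch yaw is about 10.8° and the ball is near (486,-3).

Request:
move_arm(
  linear=[
    [24,30,-8],
    [24,30,-8],
    [24,30,-8],
    [24,30,-8],
    [24,30,-8],
  ],
  angular=[
    [0,0,-2.2],
    [0,0,-2.2],
    [0,0,-2.2],
    [0,0,-2.2],
    [0,0,-2.2],
  ],
  jaw=[0,0,0,0,0],
)

```text
time_s: 0.65
position: [316.2, -335.8, 190.6]
tool_rot: [-3.141, 0.0, 0.188]
contact_force: [1.1, 0.1, -0.1]
grip_width: 11.9
```

Request:
move_arm(
  linear=[
    [23,29,-14],
    [23,29,-13],
    [20,29,-13],
    [0,0,0],
    [0,0,0],
  ],
  angular=[
    [0,0,0],
    [0,0,0],
    [0,0,0],
    [0,0,0],
    [0,0,0],
  ],
  jaw=[0,0,0,0,0],
)

```text
time_s: 1.15
position: [381.4, -249.4, 150.6]
tool_rot: [-3.141, 0.001, 0.192]
contact_force: [-0.3, -1.2, 1.0]
grip_width: 0.0
```

```bash
cat > snap.py <<'E'
import sys,cv2,numpy as np
from plant import read_state, vision
tag=sys.argv[1]
for n in sys.argv[2:]:
    i=vision.camera_info(n); p,d=vision.camera(n)
    cv2.imwrite(f"pics/{n}{tag}.png",p[:,:,::-1]); np.savez(f"{n}{tag}.npz",p=p,d=d,**{k:np.array(v) for k,v in i.items()})
s=read_state(); print({k:np.round(s[k],3).tolist() for k in ['time_s','position','tool_rot','contact_force','grip_width','qpos']})
E
python3 snap.py 1 wrist side
```

```text
{'time_s': 1.25, 'position': [381.393, -250.917, 151.615], 'tool_rot': [3.141, 0.0, 0.189], 'contact_force': [-0.359, -0.002, 0.124], 'grip_width': -0.108, 'qpos': [-0.729, -0.135, -0.236, 1.469, -0.001, 2.224]}
```

View pics/wrist1.png

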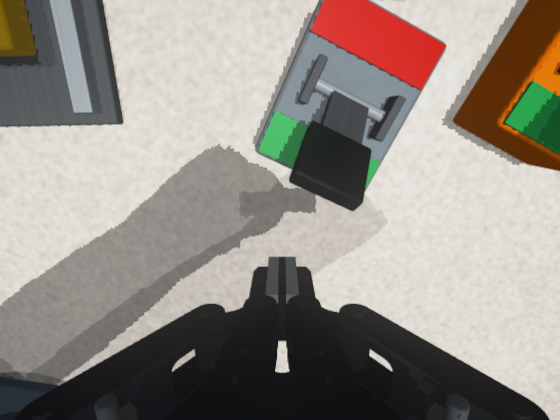

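View pics/side1.png

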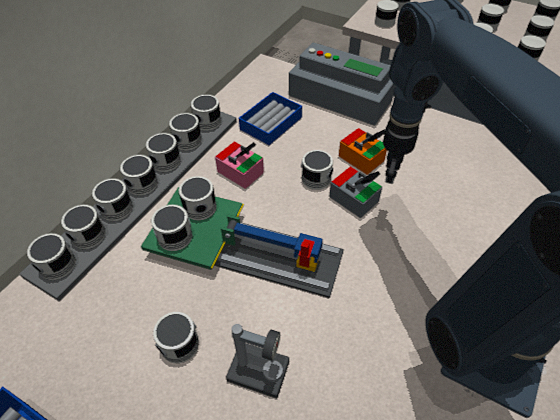

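The wrist view shows the black paddle's outer end around (328,195), ahead of the closed fingers at (282,265). Check the tip position at its expected height.

```bash
python3 - <<'E'
from h import *
i=load('wrist1.npz'); P=bydepth(i)
for uv in [(300,170),(355,195),(330,160),(345,115),(335,25),(320,195)]: print(uv,P[uv[1],uv[0]].round(1))
print(onplane(i,[(290,181),(357,209)],133).round(1))
E
```

```text
(300, 170) [ 434.5 -248.5  139. ]
(355, 195) [ 427.3 -279.2  139.4]
(330, 160) [ 441.  -264.3  127.4]
(345, 115) [ 465.9 -273.1   92.7]
(335, 25) [ 518.6 -257.4   69.4]
(320, 195) [ 423.2 -261.8  136.7]
[[ 426.7 -245.1  133. ]
 [ 418.5 -284.2  133. ]]
```

The tip measures about (424,-263,137), which matches the prediction. Next is down to z≈112 and push.

Request:
move_arm(
  linear=[
    [0,-1,-20],
    [0,-1,-20],
    [15,-4,0],
    [12,-3,0],
    [12,-3,0],
  ],
  angular=[
    [0,0,0],
    [0,0,0],
    [0,0,0],
    [0,0,0],
    [0,0,0],
  ],
  jaw=[0,0,0,0,0],
)

```text
time_s: 1.75
position: [419.4, -263.7, 111.6]
tool_rot: [-3.142, 0.002, 0.187]
contact_force: [-2.9, 0.0, 1.9]
grip_width: 0.1
```

Request:
move_arm(
  linear=[
    [14,-3,0],
    [14,-3,0],
    [14,-4,0],
    [14,-4,0],
    [10,-2,0],
  ],
  angular=[
    [0,0,0],
    [0,0,0],
    [0,0,0],
    [0,0,0],
    [0,0,0],
  ],
  jaw=[0,0,0,0,0],
)

```text
time_s: 2.25
position: [487.2, -280.4, 112.3]
tool_rot: [3.14, -0.001, 0.187]
contact_force: [0.3, -0.9, -0.4]
grip_width: -0.1
```

```bash
python3 snap.py 2 wrist side; python3 -c "
import cv2;a=cv2.imread('pics/side2.png')[100:240,260:440];cv2.imwrite('pics/s2c.png',cv2.resize(a,None,fx=4,fy=4))"
```

```text
{'time_s': 2.35, 'position': [487.162, -279.596, 111.425], 'tool_rot': [3.141, -0.001, 0.188], 'contact_force': [-0.5, 0.308, -0.177], 'grip_width': 0.013, 'qpos': [-0.64, 0.149, -0.031, 1.39, 0.0, 2.313]}
```

View pics/s2c.png

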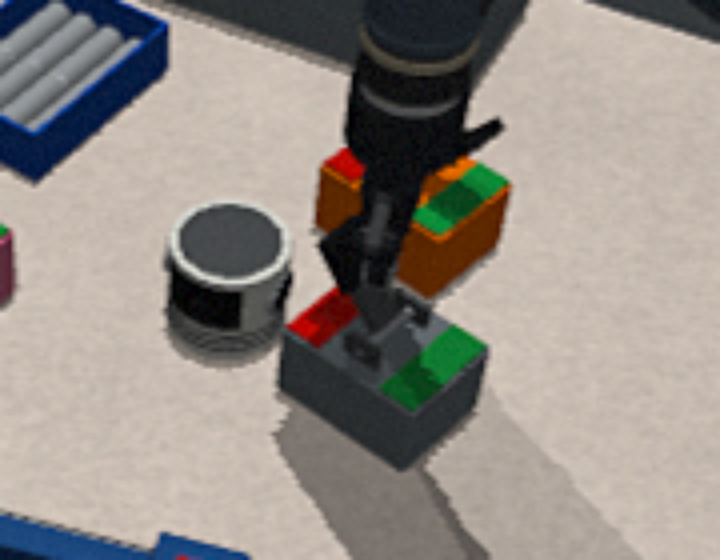

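The side crop shows the handle thrown to the red end. Next I back up and go over to the latch.

Request:
move_arm(
  linear=[
    [0,0,40],
    [0,0,45],
    [-10,35,30],
    [-15,47,10],
    [-15,47,0],
  ],
  angular=[
    [0,0,0],
    [0,0,0],
    [0,0,0],
    [0,0,0],
    [0,0,0],
  ],
  jaw=[0,0,0,20,40],
)

```text
time_s: 2.85
position: [446.7, -149.6, 238.9]
tool_rot: [3.139, -0.004, 0.187]
contact_force: [0.2, -0.3, 0.1]
grip_width: 28.2
```

Request:
move_arm(
  linear=[
    [-10,45,0],
    [-10,45,0],
    [0,45,0],
    [0,45,0],
    [0,0,0],
  ],
  angular=[
    [0,0,0],
    [0,0,0],
    [0,0,0],
    [0,0,0],
    [0,0,0],
  ],
  jaw=[50,50,50,50,50],
)

```text
time_s: 3.35
position: [425.5, 34.7, 236.4]
tool_rot: [-3.139, -0.0, 0.197]
contact_force: [0.7, 0.1, -0.2]
grip_width: 49.9
```

```bash
python3 snap.py 3 wrist side;python3 -c "
import cv2;a=cv2.imread('pics/side3.png')[110:250,210:410];cv2.imwrite('pics/s3c.png',cv2.resize(a,None,fx=4,fy=4))"
```

```text
{'time_s': 3.45, 'position': [426.114, 30.903, 236.135], 'tool_rot': [3.141, 0.001, 0.192], 'contact_force': [-0.345, 0.766, -0.95], 'grip_width': 50.268, 'qpos': [-0.084, -0.204, -0.128, 1.647, -0.001, 2.865]}
```

View pics/wrist3.png

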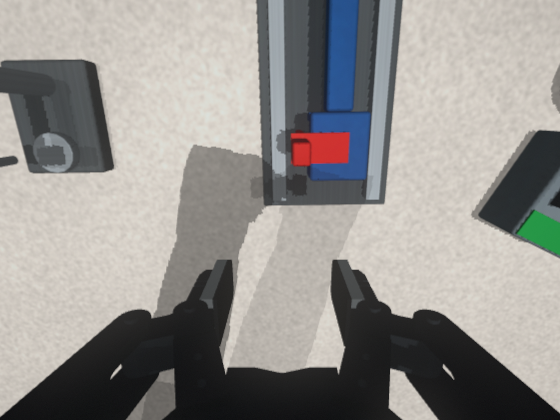

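View pics/s3c.png

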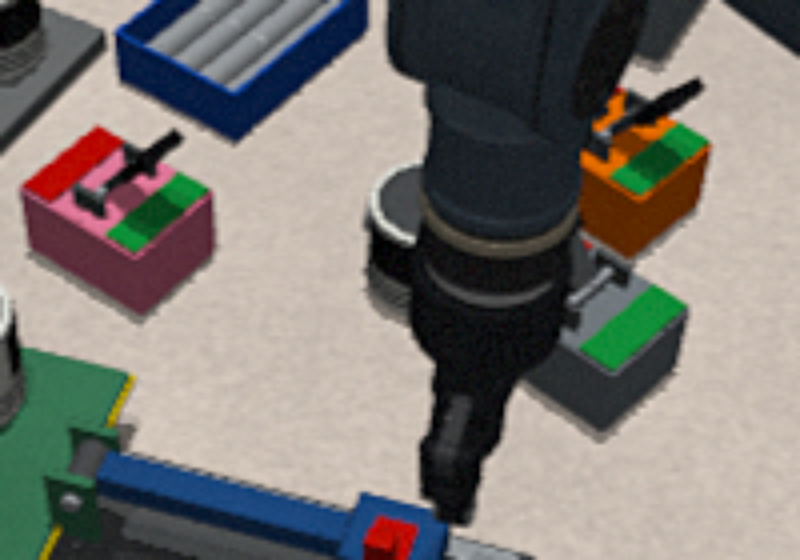

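The wrist view shows the red grip at (301,152), the latch bar at (330,148), and the blue head at (340,148). The tool yaw already lines up with the hitch. The isolator's green end is clear of the handle.

```bash
python3 - <<'E'
from h import *
i=load('wrist3.npz'); h=hue(i); P=bydepth(i)
H,S=h[...,0].astype(int),h[...,1]
red=((H<8)|(H>172))&(S>140); red[:100]=0; red[190:]=0
z=P[...,2]
m=red&(z>140); v,u=np.nonzero(m); print('top',len(u),P[m].mean(0).round(1),P[m].min(0).round(1),P[m].max(0).round(1),u.min(),u.max(),v.min(),v.max())
c=cv2.boxPoints(cv2.minAreaRect(np.c_[u,v].astype(np.float32))); Q=onplane(i,c,147); print(Q.round(1).tolist(),Q.mean(0).round(1))
m=red&(z<125)&(z>95); print('bar',P[m].mean(0).round(1),np.percentile(z[m],[5,50,95]).round(1))
b=(H>100)&(H<125)&(S>120); b[:108]=0;b[190:]=0; m=b&(z>90); v,u=np.nonzero(m|red&(u>0) if 0 else m)
c=cv2.boxPoints(cv2.minAreaRect(np.c_[u,v].astype(np.float32))); Q=onplane(i,c,103); print('head',Q.round(1).tolist(),Q.mean(0).round(1), np.median(z[m]))
b=(H>100)&(H<125)&(S>120)&(z>80); b[105:]=0
for r in (5,100):
  cc=np.nonzero(b[r])[0]; print('bar row',r,cc.min(),cc.max(),onplane(i,(cc.mean(),r),96).round(1))
E
python3 -c "
import cv2;a=cv2.imread('pics/wrist3.png')[100:200,250:410];cv2.imwrite('pics/w3c.png',cv2.resize(a,None,fx=5,fy=5))"
```

```text
top 437 [478.9  31.6 154.9] [468.7  22.8 140.3] [504.   50.1 380.2] 291 339 133 165
[[468.2, 36.3, 147.0], [491.4, 40.2, 147.0], [496.9, 6.2, 147.0], [473.9, 1.1, 147.0]] [482.6  20.9 147. ]
bar [484.    7.5 108.4] [107.1 108.3 109.5]
head [[512.1, 27.6, 103.0], [521.9, -21.5, 103.0], [462.9, -38.8, 103.0], [452.3, 13.9, 103.0]] [487.3  -4.7 103. ] 104.19243849269095
bar row 5 327 357 [[592.9  19.5  96. ]]
bar row 100 325 352 [[523.5   4.4  96. ]]
```

View pics/w3c.png

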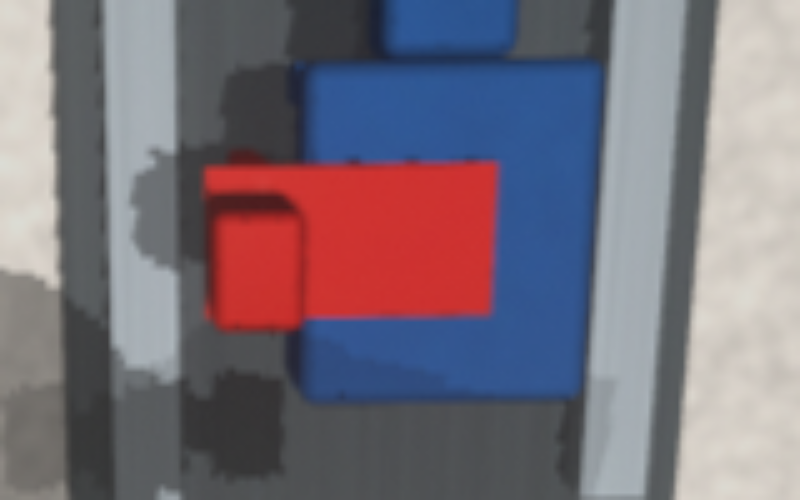

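The grip centre is near (479,32), matching the prediction from the tongue, and the latch plate is at z≈108. I'll grasp at TCP z≈117.

Request:
move_arm(
  linear=[
    [27,0.5,-10],
    [26,0.5,-10],
    [0,0,-35],
    [0,0,-30],
    [0,0,-14],
  ],
  angular=[
    [0,0,0.4],
    [0,0,0],
    [0,0,0],
    [0,0,0],
    [0,0,0],
  ],
  jaw=[50,50,50,50,50],
)

```text
time_s: 3.95
position: [477.7, 29.6, 133.7]
tool_rot: [-3.141, 0.006, 0.194]
contact_force: [-0.2, -0.4, -0.7]
grip_width: 50.0
```

```bash
python3 snap.py 4 wrist side top;python3 -c "
import cv2;a=cv2.imread('pics/side4.png')[170:310,210:410];cv2.imwrite('pics/s4c.png',cv2.resize(a,None,fx=4,fy=4))"
```

```text
{'time_s': 4.1, 'position': [478.921, 30.319, 136.616], 'tool_rot': [-3.141, 0.002, 0.195], 'contact_force': [-0.245, -0.182, 0.436], 'grip_width': 50.047, 'qpos': [-0.076, -0.067, -0.203, 1.437, -0.0, 2.87]}
```

View pics/wrist4.png

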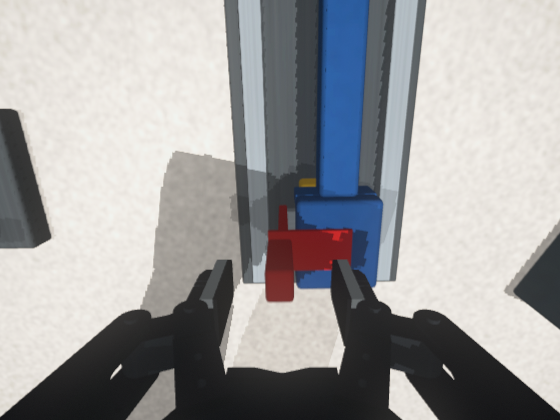

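View pics/s4c.png

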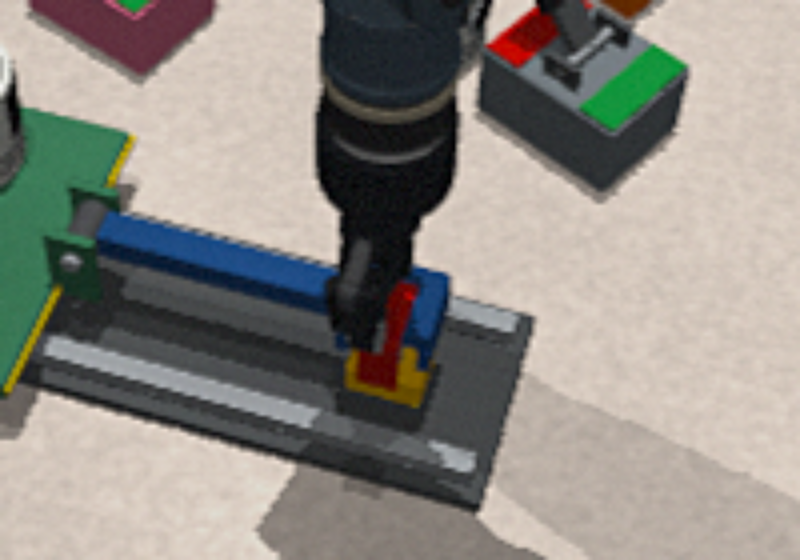

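The side crop shows the handle leaning on the red end, so it is OFF. In the wrist view the red grip sits at (281,270), centred between the pads. Now down 20 and close.

Request:
move_arm(
  linear=[
    [0,1,-12],
    [0.5,0.5,-8],
    [0,0,0],
    [0,0,0],
    [0,0,0],
  ],
  angular=[
    [0,0,0],
    [0,0,0],
    [0,0,0],
    [0,0,0],
    [0,0,0],
  ],
  jaw=[50,40,25,10,5],
)

```text
time_s: 4.6
position: [480.3, 32.0, 117.5]
tool_rot: [3.139, 0.0, 0.197]
contact_force: [-0.4, -4.1, -1.0]
grip_width: 13.2
```

Request:
move_arm(
  linear=[
    [0,0,0],
    [0,0,0],
    [0,0,0],
    [0,0,0],
    [0,0,0],
  ],
  angular=[
    [0,0,0],
    [0,0,0],
    [0,0,0],
    [0,0,0],
    [0,0,0],
  ],
  jaw=[5,5,5,5,5],
)

```text
time_s: 5.1
position: [480.2, 32.8, 117.4]
tool_rot: [3.141, 0.0, 0.197]
contact_force: [-0.7, -4.3, 0.5]
grip_width: 12.8
```

```bash
python3 snap.py 5 wrist side;python3 -c "
import cv2;a=cv2.imread('pics/side5.png')[210:310,260:380];cv2.imwrite('pics/s5c.png',cv2.resize(a,None,fx=5,fy=5))"
```

```text
{'time_s': 5.2, 'position': [480.147, 32.82, 117.406], 'tool_rot': [3.141, 0.0, 0.197], 'contact_force': [-0.404, -4.519, 0.529], 'grip_width': 12.92, 'qpos': [-0.071, -0.061, -0.235, 1.396, -0.0, 2.874]}
```

View pics/wrist5.png

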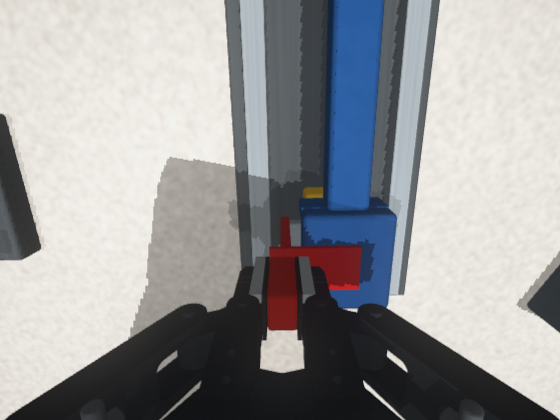

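View pics/s5c.png

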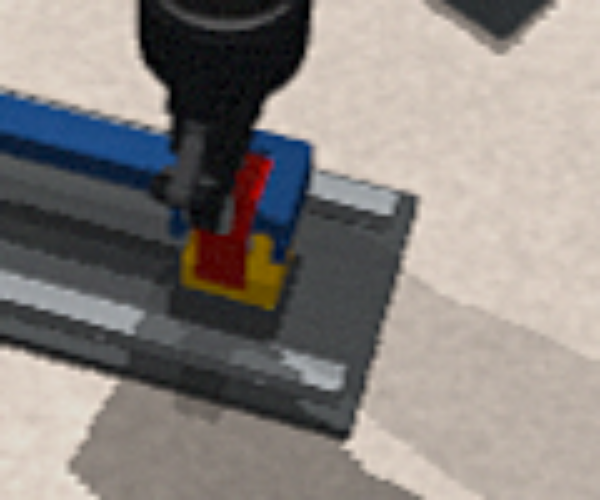

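The grip is held between the pads at (284,290) with about 13 mm opening, and the spring is felt (-4.5 N in y). Now I pull 12 mm along hitch +y.

Request:
move_arm(
  linear=[
    [-0.8,4,0],
    [-0.8,4,0],
    [-0.8,4,0],
    [0,0,0],
    [0,0,0],
  ],
  angular=[
    [0,0,0],
    [0,0,0],
    [0,0,0],
    [0,0,0],
    [0,0,0],
  ],
  jaw=[5,5,5,5,5],
)

```text
time_s: 5.7
position: [477.8, 44.0, 117.4]
tool_rot: [3.139, 0.001, 0.197]
contact_force: [-1.1, -7.4, -0.9]
grip_width: 12.9
```

```bash
python3 snap.py 6 wrist; python3 - <<'E'
import numpy as np
a=np.deg2rad(11.2);r0=np.array([-205,117.4+18.7-85])
for th in np.linspace(0,.352,9)[1:]:
    c,s=np.cos(th),np.sin(th); p=np.array([r0[0]*c+r0[1]*s,-r0[0]*s+r0[1]*c]); d=p-r0
    print(round(th,3),(np.array([d[0]*np.cos(a),d[0]*np.sin(a),d[1]])).round(2))
E
```

```text
{'time_s': 5.75, 'position': [477.775, 43.96, 117.384], 'tool_rot': [3.139, 0.001, 0.196], 'contact_force': [-0.204, -7.19, -0.163], 'grip_width': 12.979, 'qpos': [-0.046, -0.064, -0.239, 1.396, -0.003, 2.899]}
0.044 [2.4  0.48 8.97]
0.088 [ 5.18  1.03 17.82]
0.132 [ 8.35  1.65 26.54]
0.176 [11.88  2.35 35.1 ]
0.22 [15.79  3.13 43.51]
0.264 [20.05  3.97 51.72]
0.308 [24.66  4.88 59.74]
0.352 [29.61  5.86 67.55]
```

View pics/wrist6.png

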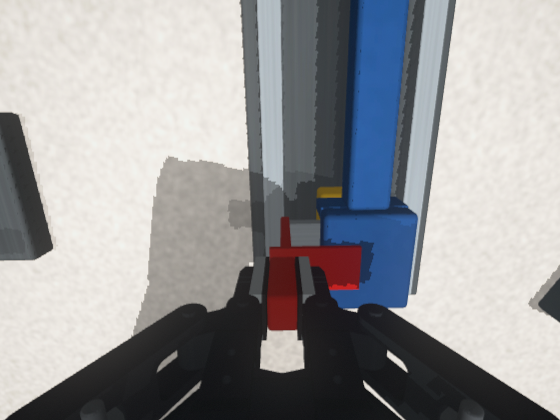

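The latch is out by about 12 mm at 7.3 N, which agrees with the spring, and the wrist view shows the silver bolt at (305,232). Now I lift along the arc.

Request:
move_arm(
  linear=[
    [1.1,0.2,4.5],
    [1.3,0.3,4.5],
    [1.4,0.3,4.4],
    [1.4,0.2,4.4],
    [0,0,0],
  ],
  angular=[
    [0,0,0],
    [0,0,0],
    [0,0,0],
    [0,0,0],
    [0,0,0],
  ],
  jaw=[5,5,5,5,5],
)

```text
time_s: 6.25
position: [482.4, 44.8, 133.8]
tool_rot: [3.139, 0.003, 0.196]
contact_force: [1.1, -6.2, -5.6]
grip_width: 12.7
```

```bash
python3 snap.py 7 side;python3 -c "
import cv2;a=cv2.imread('pics/side7.png')[190:310,210:380];cv2.imwrite('pics/s7c.png',cv2.resize(a,None,fx=4,fy=4))"
```

```text
{'time_s': 6.3, 'position': [482.306, 44.828, 133.508], 'tool_rot': [3.139, 0.003, 0.196], 'contact_force': [1.337, -7.611, -5.868], 'grip_width': 13.258, 'qpos': [-0.044, -0.054, -0.197, 1.431, -0.003, 2.901]}
```

View pics/s7c.png

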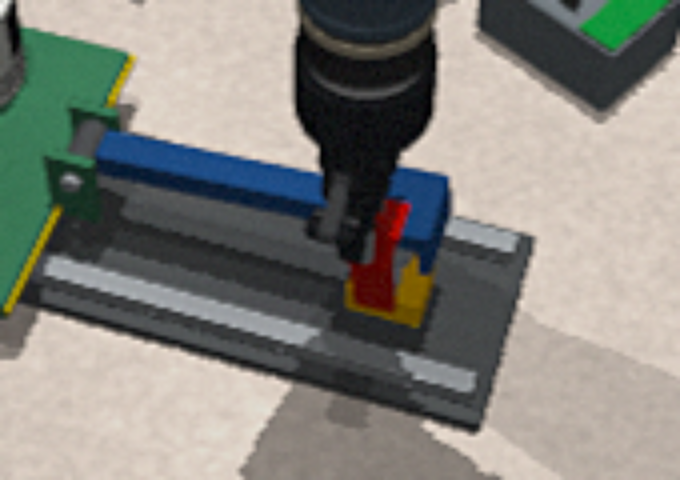

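The side crop shows the tongue rising off the ball with small forces (6 N). I continue along the arc.

Request:
move_arm(
  linear=[
    [1.6,0.3,4.4],
    [1.6,0.3,4.3],
    [1.7,0.4,4.3],
    [1.8,0.3,4.3],
    [1.9,0.4,4.2],
  ],
  angular=[
    [0,0,0],
    [0,0,0],
    [0,0,0],
    [0,0,0],
    [0,0,0],
  ],
  jaw=[5,5,5,5,5],
)

```text
time_s: 6.8
position: [490.6, 46.5, 154.5]
tool_rot: [3.14, 0.004, 0.196]
contact_force: [1.4, -7.5, -6.1]
grip_width: 12.8
```

Request:
move_arm(
  linear=[
    [2,0.4,4.2],
    [2.1,0.4,4.2],
    [2.2,0.4,4.1],
    [2.2,0.4,4.1],
    [2.3,0.5,4],
  ],
  angular=[
    [0,0,0],
    [0,0,0],
    [0,0,0],
    [0,0,0],
    [0,0,0],
  ],
  jaw=[5,5,5,5,5],
)

```text
time_s: 7.3
position: [501.3, 48.6, 174.9]
tool_rot: [3.14, 0.005, 0.196]
contact_force: [1.5, -7.5, -6.9]
grip_width: 12.5
```

Request:
move_arm(
  linear=[
    [2.4,0.5,4],
    [2.4,0.5,3.9],
    [0,0,0],
    [0,0,0],
    [0,0,0],
  ],
  angular=[
    [0,0,0],
    [0,0,0],
    [0,0,0],
    [0,0,0],
    [0,0,0],
  ],
  jaw=[5,5,5,5,5],
)

```text
time_s: 7.8
position: [506.2, 49.5, 182.9]
tool_rot: [3.14, 0.004, 0.196]
contact_force: [1.0, -7.4, -6.2]
grip_width: 12.7
```

```bash
python3 snap.py 8 side wrist top;python3 -c "
import cv2;a=cv2.imread('pics/side8.png')[110:310,210:410];cv2.imwrite('pics/s8c.png',cv2.resize(a,None,fx=3,fy=3))"
```

```text
{'time_s': 7.95, 'position': [506.266, 49.559, 182.9], 'tool_rot': [3.14, 0.004, 0.196], 'contact_force': [1.411, -6.598, -5.603], 'grip_width': 13.112, 'qpos': [-0.033, 0.004, -0.042, 1.529, -0.003, 2.913]}
```

View pics/s8c.png

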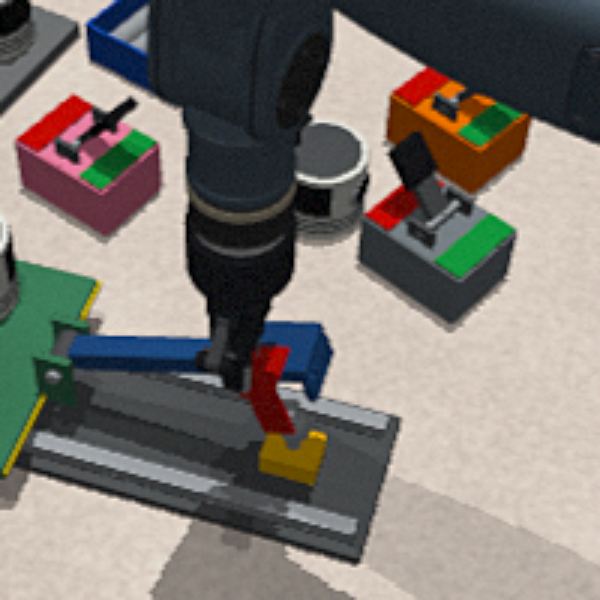

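View pics/wrist8.png

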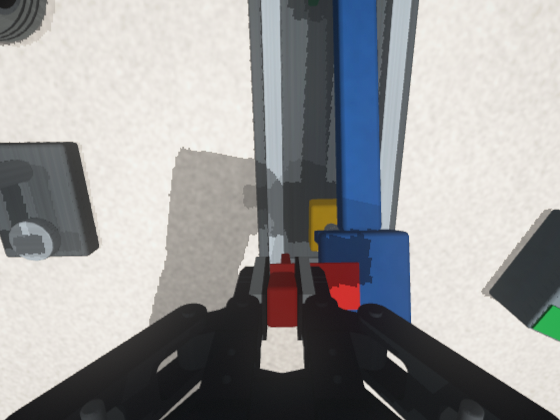

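The tongue is up and held, with the ball clear; the grey handle is at red. I measure the tilt of the head from the wrist depth and check that the pistons are unmoved.

```bash
python3 - <<'E'
from h import *
i=load('wrist8.npz'); h=hue(i); P=bydepth(i); H,S=h[...,0].astype(int),h[...,1]
a=np.deg2rad(11.2); ex=np.array([np.cos(a),np.sin(a)])
b=(H>100)&(H<125)&(S>120)
for n,sl in dict(head=(slice(245,305),slice(365,405)),bar=(slice(5,220),slice(345,375))).items():
    m=np.zeros_like(b); m[sl]=b[sl]; q=P[m]; x=(q[:,:2]-[486.3,-3.3])@ex
    k=np.polyfit(x,q[:,2],1); r=np.abs(q[:,2]-np.polyval(k,x)); k=np.polyfit(x[r<3],q[r<3,2],1)
    print(n,'tilt',np.arctan(-k[0]),'x',x.min(),x.max(),'fit z at x=-16',np.polyval(k,-13))
t=load('top8.npz');t0=load('top0.npz');
d=np.abs(t['p'].astype(int)-t0['p']).max(2)
for n,(u,v) in dict(c=(135,197),d=(358,204),e=(208,129),f=(250,126)).items(): print(n,np.median(d[v-20:v+20,u-20:u+20]),bydepth(t)[v,u].round(),bydepth(t0)[v,u].round())
cv2.imwrite('pics/t8.png',t['p'][:,:,::-1])
E
```

```text
head tilt 0.25314243068599807 x 4.816354845504483 110.53808134498665 fit z at x=-16 178.57877578449694
bar tilt 0.3387396219596353 x 48.94484632381199 171.69039473519456 fit z at x=-16 175.31530330027738
c 8.0 [634. 332.  76.] [634. 330.  81.]
d 9.0 [ 607. -290.   74.] [ 607. -288.   83.]
e 6.0 [810. 122. 134.] [808. 121. 140.]
f 6.0 [819.   9. 127.] [817.   9. 134.]
```

View pics/t8.png

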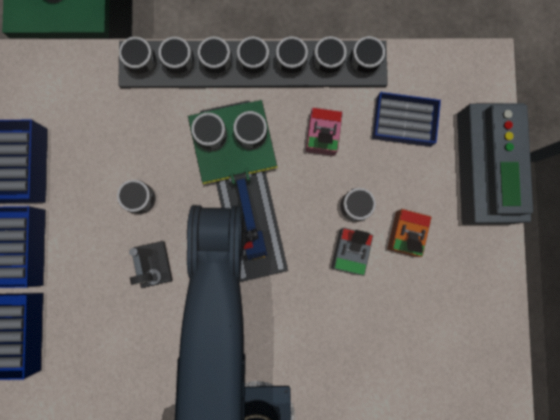

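The bar tilt of 0.339 rad agrees with the TCP rise and puts the nose about 77 mm up. The pistons are unmoved at (135,197) and (358,204). A small trim up, then rest.

Request:
move_arm(
  linear=[
    [1.4,0.3,2.1],
    [0,0,0],
    [0,0,0],
    [0,0,0],
    [0,0,0],
  ],
  angular=[
    [0,0,0],
    [0,0,0],
    [0,0,0],
    [0,0,0],
    [0,0,0],
  ],
  jaw=[5,5,5,5,5],
)

```text
time_s: 8.45
position: [507.5, 49.8, 184.8]
tool_rot: [3.14, 0.005, 0.196]
contact_force: [1.5, -7.8, -6.5]
grip_width: 12.9
```

Request:
move_arm(
  linear=[
    [0,0,0],
    [0,0,0],
    [0,0,0],
    [0,0,0],
    [0,0,0],
  ],
  angular=[
    [0,0,0],
    [0,0,0],
    [0,0,0],
    [0,0,0],
    [0,0,0],
  ],
  jaw=[5,5,5,5,5],
)

```text
time_s: 8.95
position: [507.4, 49.8, 184.7]
tool_rot: [3.14, 0.005, 0.196]
contact_force: [1.3, -7.4, -6.8]
grip_width: 12.8
```

```bash
python3 snap.py 9 wrist; python3 - <<'E'
from h import *
i=load('wrist9.npz'); h=hue(i); P=bydepth(i); H,S=h[...,0].astype(int),h[...,1]
a=np.deg2rad(11.2); ex=np.array([np.cos(a),np.sin(a)])
b=(H>100)&(H<125)&(S>120); m=np.zeros_like(b); sl=(slice(5,220),slice(345,375)); m[sl]=b[sl]; q=P[m]; x=(q[:,:2]-[486.3,-3.3])@ex
k=np.polyfit(x,q[:,2],1); r=np.abs(q[:,2]-np.polyval(k,x)); k=np.polyfit(x[r<3],q[r<3,2],1)
t=np.arctan(-k[0]); print(t, 235*np.sin(t)+18*np.cos(t)-18)
from plant import read_state, sign_off
print(np.abs(read_state()['joint_vel']).max())
print(sign_off())
E
```

```text
{'time_s': 9.0, 'position': [507.436, 49.843, 184.763], 'tool_rot': [3.14, 0.005, 0.196], 'contact_force': [0.875, -7.163, -6.703], 'grip_width': 13.213, 'qpos': [-0.032, 0.008, -0.034, 1.533, -0.003, 2.914]}
0.34915815694063945 79.30901601603091
0.0020515703109450414
the job is handed in; nothing more can be done
None
```

The job is done and handed in at about 9 s of the 51 s allowed. I threw the grey isolator's handle from green to red, pulled the latch about 12 mm against its spring, and lifted the tongue along its arc. It is still in the gripper and at rest.

- **Isolator:** the side and top views after the throw show the handle leaning over the red end.
- **Tongue:** the bar's tilt in the wrist depth image is 0.349 rad, which puts the nose about 79 mm higher than it was. The grip is closed on the latch at 13 mm, forces are about 7 N, and joint speeds are near zero.
- **Pistons:** both piston tops are at the same spots in the top view as at the start, within 2 mm sideways. The depth heights there read 5 to 9 mm lower, but the two pistons on the carriage read lower by a similar amount, so I put that down to the depth reading.
- **A check that disagreed:** a tilt fit on the tongue's head, taken before a final 2 mm trim, gave 0.25 rad. It had picked up pixels from the bar, so I used the bar fit, which agrees with how far the arm rose.

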